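Find and hold the heavy side of a shaker rotor

ROBOT

A 6-joint arm with a two-finger parallel gripper is mounted at the origin on a cart in front of the work surface, level with it; the furniture and walls round the work are solid. World frame = base frame: x ahead of the robot, y to its left, z up, the work surface at z = 0. Lengths are in mm, angles in rad, forces in N, time in s.
With the tool pointing down it reaches from about 400 to 925 mm from the base axis. Payload 12.5 kg.
Tool frame: the origin (TCP) lies midway between the tips of the shut fingers; the grasp point (between the pads) lies 19 mm behind it; z points along the fingers, y is the line along which they close (so a half turn about z gives the same grasp; the last joint's range is limited). The gripper opens to 95 mm and grips with 3 to 60 N. Pads are 20 mm wide; open, the fingers measure 119 mm over their backs; the gripper's body (75 mm by 180 mm) begins 59 mm behind the grasp point.
Start: joints at [1.198, 0.491, 1.559, -0, 1.092, -0.106], TCP at [164.761, 602.91, 214.661] pointing down, gripper open.
Joint ranges: [-3.1, 3.1], [-0.84, 2.19], [0.05, 2.79], [-1.13, 4.28], [0.06, 2.93], [-2.69, 2.69]. Speed limits (rad/s): [2.22, 2.22, 2.79, 3.14, 3.14, 3.14].

INTERFACE

Orientations are given as [roll, pitch, yaw] about the fixed x, y, z axes, in that order (R = Rz(yaw) Ry(pitch) Rx(roll)).
In Python, from cell import env gives the robot as it stands.
- The arm moves only by the tool arm_command, never from a script. Its argument "targets" is a list of rows, each a list of 5 numbers: the shift along the tool's x, y, z in mm, then the turn about the tool's z in degrees, then the opening, from 0 (shut) to 1 (fully open). In form: [[tx, ty, tz, roll, fingers], ...]. A call has 1 to 5 rows; each row is the pose to reach, as a shift and turn from the pose commanded when the call began, along the tool's axes at that moment; what a row does not reach only later rows make up. A row lasts 1/10 s, in which the tool goes at most 50 mm and 8.59 degrees, less where a joint would pass 70% of its speed; a pose out of reach is approached as far as the arm can. A call with a gripper value outside its range is refused whole. The fingers move at their own pace and stop on an object; the grip force is fixed at half the most. Time passes only in rows, so rows that repeat a pose let the fingers close. It gives the time, the measured TCP pose, the force, the opening and the grip force at its end, in the units of the state.
- env.state(): the state, without advancing time (a new reading comes with each control period).
- env.read_camera(name): name is "scene" or "top"; returns a dict with "frame" (384x512x3 uint8, red, green, blue), "vertical_fov" (degrees; the focal length in pixels is half the picture's height over the tangent of half this angle, whatever the lens; pixels are square), "cx", "cy" (the principal point, pixels), "world_from_camera" (4x4, takes a point from camera to world coordinates). Camera axes: x right, y down, z forward; pixel columns grow to the right and rows downward; lengths in mm; the calibration is good to about 2 mm. A picture is of the moment at which its call begins. There is no depth.
- env.job_done(): hands the job in; it is judged then, once.
The state is a dict: "t": time; "joints": joint angles; "qvel": joint speeds; "tau": joint torques, N m; "eef_pos": TCP position; "tcp_rot": TCP orientation; "ft_force": force on the tool from outside, world axes, zero at the start; "moment": the same for the moment, N m; "opening": opening from 0.0 (shut) to 1.0 (fully open); "grip_force": force on a finger pad.
Only numpy, scipy, OpenCV 4.12 (cv2) and the standard library are available. Lean on these libraries where they do the work, as an engineer would, in place of code of your own. Each camera call takes 0.05 s, during which the arm holds its last target. There are 200 camera calls.

TASK

The shaker's rotor has a counterweight sealed inside and has lost its mark: pull the sprung red lock knob out to its stop, where it clicks and stays, then turn the freed rotor by hand well over to the side and find its heavy side from the way it falls or pulls (its greased bearing stops it short of the bottom, by the same amount from either side). Finish with the rotor gripped in the fingers and held still with the heavy side straight down, so that I can mark the rim; keep holding it, leave the lock pulled out, and do not disturb the marker, the spanner or the label roll.

Things in the scene. Friction and masses are not known exactly. Their poses are not given: they have to be found in the camera images.
- stand: Fixed, heavy bench fixture: grey base plate 130 (x) x 225 (y) mm, its top 18 mm above the bench. Origin on the bench; x runs along the rotor's axle away from the robot, y left as the robot sees it, z up. Pillar behind the rotor: 46 mm wide, x +14 to +44 mm, top at 116 mm. Lock bracket left of the rotor: 30 mm wide, y +80 to +94 mm, top at 114 mm. Nothing in front of or above the rotor.
- axle (a point): Centre of the rotor, 98 mm above the bench, at x = -15, y = 0 mm in the stand's frame; axes as the stand's, not turning. The rotor is a steel disc on edge, facing the robot, 124 mm across; its rim is a flat-sided band 16 mm thick, radius 36 to 62 mm, with 12 even tapped holes. A blue line on its face points at the lock hole: it shows the turn, but says nothing about where it is heavy.
- rim_top (a point): Highest point of the rotor's rim, 62 mm above the axle; fixed to the stand, not turning. The rim can be pinched here from above, across its 16 mm thickness, one finger in front and one behind, and swung round the axle: the disc pivots between the pads.
- rotor (a joint): Turn of the rotor, rad: 0 as locked (blue line to the left), growing clockwise as the robot sees it (top of rim goes right, -y); no stops. Unseen inside: a counterweight of 0.17 to 0.25 kg, 45 mm off the axle, at an angle that differs every time; at the start at least 40 degrees from the bottom, perhaps near the top. Its pull is at most 0.075 to 0.11 N m.
- bearing (a point): The greased bearing, on the axle at the pillar's front, 29 mm behind the rotor's centre. Its drag is 0.03 N m plus 0.02 N m per rad/s: let go, the rotor sinks without overshoot and in 2 to 3 s rests 15 to 24 degrees short of heavy side down, equally short from either side, so heavy side down is midway between the two rests. Between the rests, or within 24 degrees of heavy side up, it stays as put.
- lock_pin (a joint): Travel of the sprung lock pin, m: 0 in, its nose 7 mm deep in the rotor's lock hole (the rotor cannot turn); 0.010 at its outer stop. It slides out along the stand's +y (left). Pulling takes 2 to 5 N; past 8 mm it clicks over and stays out by itself, pushed on its stop with about 1.5 N; let go earlier it springs back in.
- lock_knob (a point): Middle of the lock pin's red knurled knob, which moves with the pin: 22 mm in diameter, 24 mm long, axis along the stand's y, black disc on its end; 98 mm above the bench, at x = -15, y = +119.5 mm in the stand's frame while in. It can be pinched from above, one finger in front (-x) and one behind (+x).
- marker: Bystander: loose white marker with a black cap, 17 x 135 x 16 mm, lying in front of the stand; origin at the middle of its underside.
- spanner: Bystander: loose thin steel spanner, 25 x 133 x 4 mm, lying right of the stand; origin at the middle of its underside.
- label_roll: Bystander: loose white roll of labels, 65 mm across, 25 mm high, lying behind the stand; origin at the middle of its underside.

How it is judged:
By the outcome, as a careful person would: the job done as asked, in the order asked, and still so for the second after the job is handed in, while the arm keeps its last pose, push and grip.
It also fails if it takes over 70 s, if anything falls off the work surface, if the arm or the gripper's body presses on something with over 40 N, if the wrist force passes 120 N, or if a joint passes its speed limit or range.

## Working session

There is one attempt and no reset: what is moved stays moved. The work goes in short steps, Python scripts to look and compute and a tool call to move; the robot and the scene stay as the last step left them, time stands still between calls to the robot, and variables do not carry over. Pictures are saved under pics/ and viewed, at most 10 in all, crops included, and the job is handed in when it is done.

Besides the shell and the picture viewer there is one more tool, called by a JSON object that holds its "method" and its "body", one argument or row to a line. arm_command: Moves the arm, as the interface text tells. Its arguments: {"type":"object","properties":{"targets":{"type":"array","items":{"type":"array","items":{"type":"number"}}}},"required":["targets"]}

```bash
ls; mkdir -p pics
python3 - <<'E'
from cell import env
import cv2,numpy as np
print(env.state())
for n in ("scene","top"):
    c=env.read_camera(n); cv2.imwrite(f"pics/{n}0.png",c["frame"][:,:,::-1])
    print(n,c["vertical_fov"],c["cx"],c["cy"],np.array(c["world_from_camera"]).round(4).tolist())
E
```

```text
pics
{'t': 0.0, 'joints': array([ 1.19837867e+00,  4.91542160e-01,  1.55945052e+00, -8.93850458e-06,
        1.09170503e+00, -1.05588025e-01]), 'qvel': array([-0.00072798, -0.0010672 , -0.00083693, -0.00030033,  0.00180484,
       -0.0008583 ]), 'tau': array([-7.38788476e-04, -6.12657881e+01, -2.58186579e+01,  6.91428920e-02,
        4.83929529e-02, -1.20214281e-04]), 'eef_pos': array([164.67939192, 602.65884417, 214.07219371]), 'tcp_rot': array([-3.14049292e+00, -1.08579901e-04,  2.87476709e+00]), 'ft_force': array([ 0.17652066, -1.38362916, -0.60335057]), 'moment': array([ 0.04738362, -0.00840333, -0.0256766 ]), 'grip_force': 0.0, 'opening': 0.9988688495996625}
scene 52.79334038009618 261.10080417691137 193.50568043145333 [[0.7149, -0.5473, 0.4352, 203.1918], [-0.6991, -0.5475, 0.4599, -370.3909], [-0.0134, -0.633, -0.774, 768.3335], [0.0, 0.0, 0.0, 1.0]]
top 44.28972285553186 252.97771336986054 190.87870001971416 [[-0.0225, -0.9935, 0.112, 467.4483], [-0.9996, 0.0245, 0.0164, -1.7086], [-0.019, -0.1115, -0.9936, 957.5192], [0.0, 0.0, 0.0, 1.0]]
```

View pics/scene0.png

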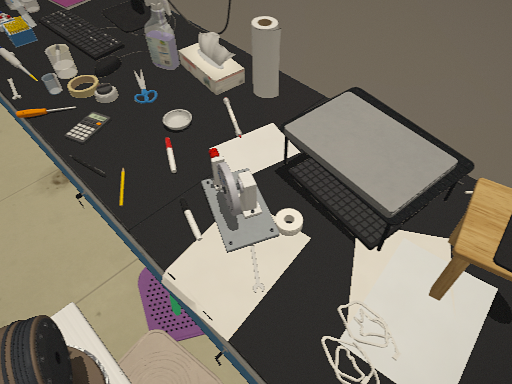

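View pics/top0.png

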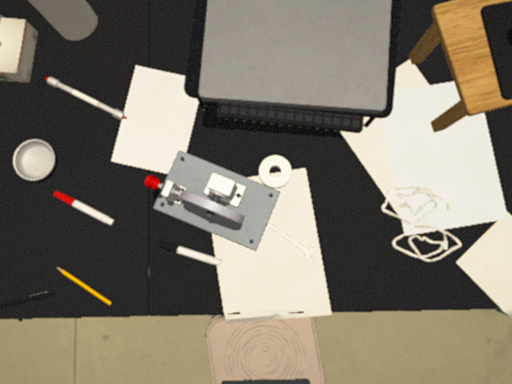

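The scene view shows the stand at about (240,205), with the red knob at (214,153). In the top view the base plate is centred at about (217,200), the knob is at (153,182), the marker at (190,253), the roll at (275,170) and the spanner at (290,240). I'll enlarge both.

Run:
```python
import cv2
a=cv2.imread("pics/top0.png")[140:270,140:320]; cv2.imwrite("pics/top0c.png",cv2.resize(a,None,fx=4.4,fy=4.4,interpolation=cv2.INTER_CUBIC))
a=cv2.imread("pics/scene0.png")[140:255,170:320]; cv2.imwrite("pics/scene0c.png",cv2.resize(a,None,fx=5,fy=5,interpolation=cv2.INTER_CUBIC))
```

```text
(no output)
```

View pics/top0c.png

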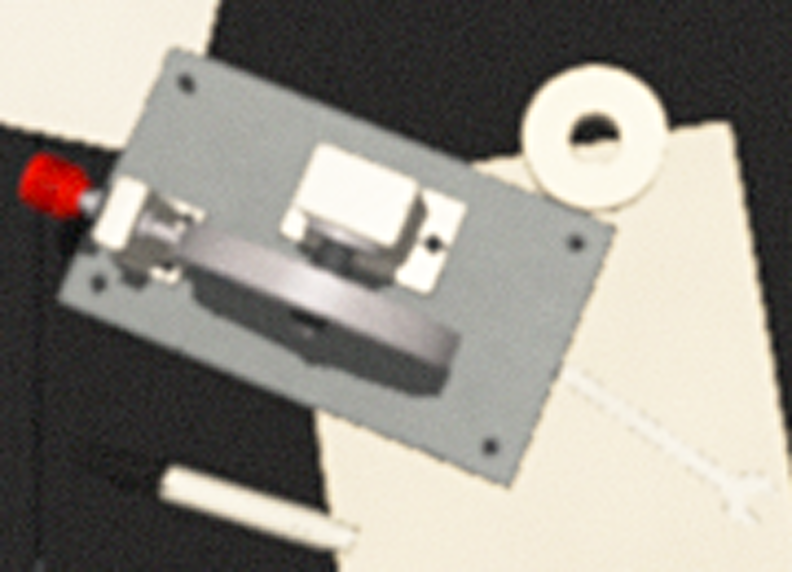

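View pics/scene0c.png

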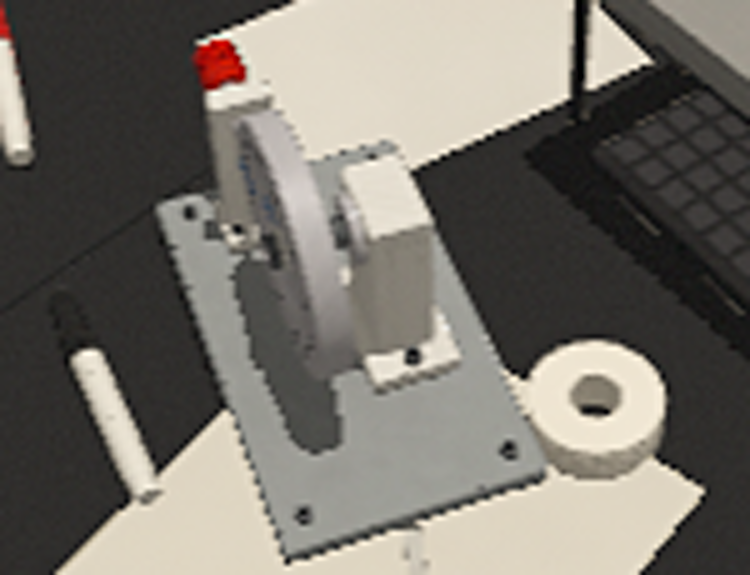

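The crops show the plate corners and the knob clearly. In the top crop the corners are (172,48), (613,228), (511,487) and (60,298), with the knob at (55,187). In the scene crop the corners are (390,143), (545,470), (287,560) and (158,205), with the knob at (221,64).

```bash
cat > h.py <<'E'
import numpy as np,cv2
from scipy.optimize import least_squares
CAM={"scene":(52.79334038,261.1008,193.50568,np.array([[0.7149,-0.5473,0.4352,203.1918],[-0.6991,-0.5475,0.4599,-370.3909],[-0.0134,-0.633,-0.774,768.3335]])),
"top":(44.28972,252.9777,190.8787,np.array([[-0.0225,-0.9935,0.112,467.4483],[-0.9996,0.0245,0.0164,-1.7086],[-0.019,-0.1115,-0.9936,957.5192]]))}
def proj(n,P):
    v,cx,cy,T=CAM[n]; f=192/np.tan(np.radians(v/2))
    p=(np.atleast_2d(P)-T[:,3])@T[:,:3]
    return np.c_[f*p[:,0]/p[:,2]+cx,f*p[:,1]/p[:,2]+cy]
def s2w(q,P):
    c,s=np.cos(q[2]),np.sin(q[2]); P=np.atleast_2d(np.array(P,float))
    return np.c_[q[0]+c*P[:,0]-s*P[:,1],q[1]+s*P[:,0]+c*P[:,1],P[:,2]]
E
python3 - <<'E'
from h import *
L=[[65,112.5,18],[65,-112.5,18],[-65,-112.5,18],[-65,112.5,18],[-15,119.5,98]]
t=np.array([[172,48],[613,228],[511,487],[60,298],[55,187]])/4.4+140-.4
s=np.array([[390,143],[545,470],[287,560],[158,205],[221,64]])/5+[170,140]-.4
for use in (("top",),("scene",),("top","scene")):
    def r(q): return np.concatenate([(proj(n,s2w(q,L))-{"top":t,"scene":s}[n]).ravel() for n in use])
    o=least_squares(r,[450,70,-.3]); q=o.x; print(use,q.round(3),r(q).round(1))
print(np.degrees(q[2]),s2w(q,[[-15,0,160],[-15,119.5,98],[-15,0,98]]).round(1))
E
```

```text
('top',) [ 5.56315e+02  8.64060e+01 -4.08000e-01] [-0.6 -0.5  2.2 -0.3  1.1  1.5 -0.5  1.9 -2.1 -2.5]
('scene',) [ 5.57138e+02  8.76600e+01 -4.13000e-01] [-0.1 -0.7  1.3  0.4 -0.9  0.  -1.2  0.4  0.8 -0.4]
('top', 'scene') [ 5.56535e+02  8.67810e+01 -4.10000e-01] [-0.7 -0.7  2.1 -0.3  0.8  1.5 -0.7  1.7 -2.3 -2.8 -0.2 -0.4  1.5  0.6
 -0.6  0.5 -1.3  0.8  0.7 -0.1]
-23.478906897682986 [[542.8  92.8 160. ]
 [590.4 202.4  98. ]
 [542.8  92.8  98. ]]
```

Run:
```python
from h import *
def un(n,u,v,z):
    V,cx,cy,T=CAM[n]; f=192/np.tan(np.radians(V/2)); d=T[:,:3]@[(u-cx)/f,(v-cy)/f,1]; return (T[:,3]+d*(z-T[2,3])/d[2]).round(0)
for p in [(267,97),(165,70),(212,85),(290,165),(385,240),(190,153)]: print(p,un("scene",*p,0))
for p in [(190,253),(290,240),(275,170)]: print(p,un("top",*p,0))
```

```text
(267, 97) [930. 360.   0.]
(165, 70) [787. 722.   0.]
(212, 85) [847. 537.   0.]
(290, 165) [761. 102.  -0.]
(385, 240) [ 741. -217.    0.]
(190, 153) [597. 333.   0.]
(190, 253) [452. 144.   0.]
(290, 240) [474. -58.   0.]
(275, 170) [617. -32.   0.]
```

{"method": "arm_command", "body": {
  "targets": [
    [-43,-23,0,0,1],
    [-86,-46,0,0,1],
    [-129,-69,0,0,1],
    [-172,-91,0,0,1],
    [-215,-114,0,0,1]
  ]
}}

```text
t: 0.6
eef_pos: [343.2, 434.8, 214.5]
tcp_rot: [-3.141, -0.0, 2.875]
ft_force: [0.7, -0.4, -0.5]
opening: 1.003
grip_force: 0.0
```

{"method": "arm_command", "body": {
  "targets": [
    [-43,-23,0,0,1],
    [-86,-46,0,0,1],
    [-129,-69,0,0,1],
    [-172,-92,0,0,1],
    [-215,-115,0,0,1]
  ]
}}

```text
t: 1.1
eef_pos: [520.3, 267.0, 214.5]
tcp_rot: [-3.142, -0.0, 2.875]
ft_force: [0.1, 0.5, -0.3]
opening: 0.996
grip_force: 0.0
```

{"method": "arm_command", "body": {
  "targets": [
    [-43,-22,0,8.5,1],
    [-86,-45,0,17,1],
    [-86,-45,0,25.5,1],
    [-86,-45,0,34,1],
    [-86,-45,0,42.5,1]
  ]
}}

```text
t: 1.6
eef_pos: [590.4, 202.0, 214.0]
tcp_rot: [-3.141, -0.0, 2.126]
ft_force: [1.3, 0.4, -0.1]
opening: 0.996
grip_force: 0.0
```

{"method": "arm_command", "body": {
  "targets": [
    [0,0,0,8.5,1],
    [0,0,0,17,1],
    [0,0,0,25.5,1],
    [0,0,0,34,1],
    [0,0,0,42.5,1]
  ]
}}

```text
t: 2.1
eef_pos: [590.1, 202.5, 214.3]
tcp_rot: [-3.141, 0.0, 1.385]
ft_force: [0.5, 0.6, -0.4]
opening: 0.999
grip_force: 0.0
```

{"method": "arm_command", "body": {
  "targets": [
    [0,0,20,8.5,0.7],
    [0,0,40,13.2,0.7],
    [0,0,40,13.2,0.7]
  ]
}}

```text
t: 2.4
eef_pos: [589.1, 202.3, 172.1]
tcp_rot: [-3.138, 0.003, 1.16]
ft_force: [-0.0, -1.5, -0.5]
opening: 0.803
grip_force: 0.0
```

Run:
```python
from cell import env
import cv2
for k in range(3):
    s=env.state(); print(s["t"],s["eef_pos"].round(1),s["tcp_rot"].round(4),s["ft_force"].round(2),s["moment"].round(3))
    c=env.read_camera("scene" if k else "top")["frame"][:,:,::-1]
    if k<2: cv2.imwrite(f"pics/a{k}.png",c)
import numpy as np
a=cv2.imread("pics/a0.png")[120:250,110:260];b=cv2.imread("pics/a1.png")[110:240,160:310]
cv2.imwrite("pics/a.png",cv2.resize(np.hstack([a,b]),None,fx=2.66,fy=2.66,interpolation=cv2.INTER_CUBIC))
```

```text
2.4 [589.1 202.3 172.1] [-3.1378e+00  2.7000e-03  1.1598e+00] [-0.02 -1.54 -0.46] [-0.114  0.054  0.029]
2.45 [589.8 202.4 173.7] [-3.1395e+00  1.5000e-03  1.1628e+00] [-0.61  0.19  0.47] [-0.09   0.068  0.011]
2.5 [590.3 202.6 174.7] [-3.1410e+00  3.0000e-04  1.1635e+00] [0.24 0.45 0.62] [-0.176  0.114  0.027]
```

View pics/a.png

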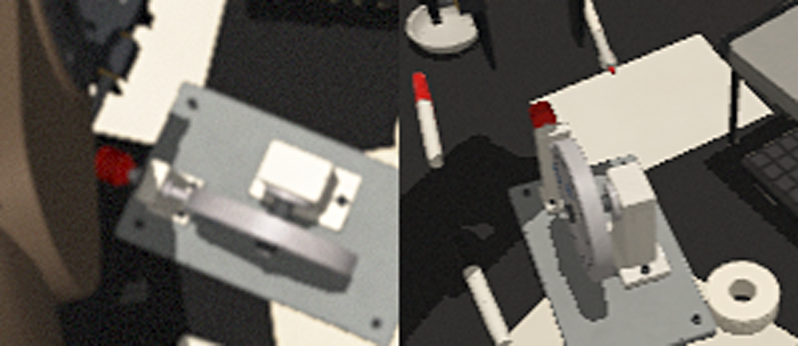

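Run:
```python
from h import *
P=[[590.3,202.6,175],[590.3,202.6,250]]
for n in CAM: print(n,proj(n,P).round(1), proj(n,[[590.4,202.4,98]]).round(1))
import cv2
cv2.imwrite("pics/b.png",cv2.resize(np.hstack([cv2.imread("pics/a0.png"),cv2.imread("pics/a1.png")]),(800,300)))
```

```text
scene [[210.8 128.4]
 [206.8 101.8]] [[214.5 152.3]]
top [[138.9 173.2]
 [126.2 165.9]] [[149.8 179.3]]
```

View pics/b.png

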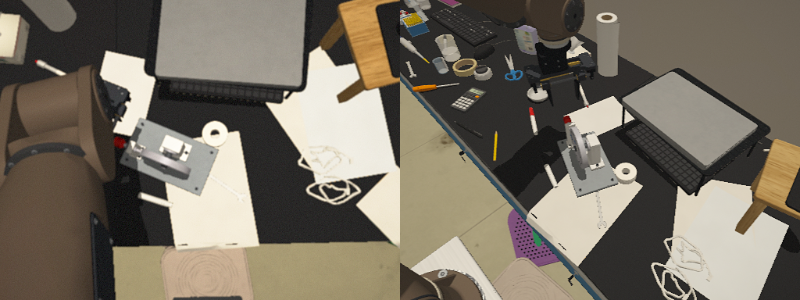

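Run:
```python
from h import *
for w in (33,45): print(proj("scene",[[590.3-w*.917,202.6+w*.4,175],[590.3+w*.917,202.6-w*.4,175],[590.3-w*.917,202.6+w*.4,235],[590.3+w*.917,202.6-w*.4,235]]).round(1))
import cv2
a=cv2.imread("pics/a1.png")[70:160,140:260]
cv2.imwrite("pics/c.png",cv2.resize(a,None,fx=6,fy=6,interpolation=cv2.INTER_CUBIC))
```

```text
[[196.9 132. ]
 [224.5 124.9]
 [193.  111. ]
 [222.1 103.9]]
[[191.8 133.3]
 [229.4 123.6]
 [187.6 112.3]
 [227.3 102.6]]
```

View pics/c.png

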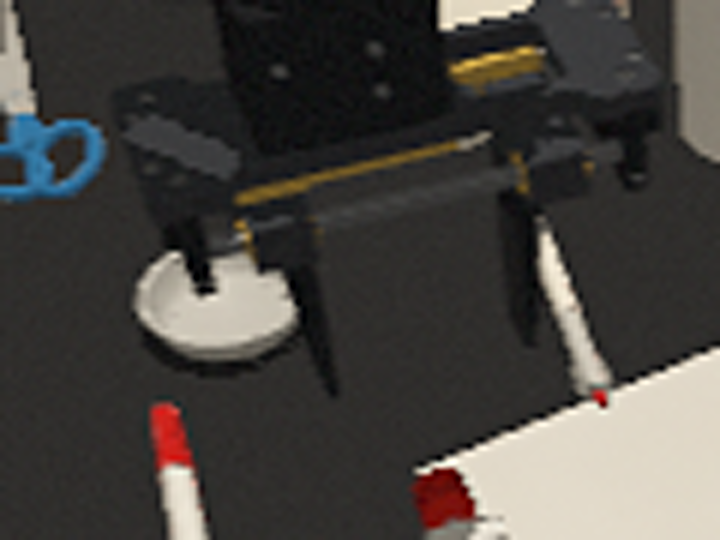

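The front fingertip is at (335,390) and the back one at (530,342), so the gripper is centred over the knob, whose crop position is (445,497). I'll go down and close in stages.

{"method": "arm_command", "body": {
  "targets": [
    [0,0,30,0,0.7],
    [0,0,55,0,0.7],
    [0,0,75,0,0.6],
    [0,0,88,0,0.5],
    [0,0,94,0,0.4]
  ]
}}

```text
t: 3.05
eef_pos: [590.4, 202.6, 80.3]
tcp_rot: [-3.141, 0.0, 1.162]
ft_force: [0.3, -0.7, 0.6]
opening: 0.5
grip_force: 0.0
```

{"method": "arm_command", "body": {
  "targets": [
    [0,0,0,0,0.3],
    [0,0,0,0,0.3],
    [0,0,0,0,0.26],
    [0,0,0,0,0.24],
    [0,0,0,0,0.22]
  ]
}}

```text
t: 3.55
eef_pos: [588.4, 203.6, 81.4]
tcp_rot: [-3.138, 0.0, 1.161]
ft_force: [-12.2, 8.6, 8.6]
opening: 0.226
grip_force: 7.4
```

{"method": "arm_command", "body": {
  "targets": [
    [0,-1.5,0,0,0.2],
    [0,-3,0,0,0.2],
    [0,-3,0,0,0.2],
    [0,-3,0,0,0.2]
  ]
}}

```text
t: 3.95
eef_pos: [588.3, 203.8, 81.5]
tcp_rot: [3.14, -0.001, 1.161]
ft_force: [1.2, -0.2, 6.1]
opening: 0.222
grip_force: 30.0
```

{"method": "arm_command", "body": {
  "targets": [
    [2,0,-1,0,0.2],
    [5,0,-1,0,0.2],
    [8,0,-1,0,0.2],
    [11,0,-1,0,0.2],
    [12.5,0,-1,0,0.2]
  ]
}}

```text
t: 4.45
eef_pos: [592.3, 213.2, 81.5]
tcp_rot: [-3.141, 0.003, 1.161]
ft_force: [-1.9, -20.2, 4.5]
opening: 0.223
grip_force: 30.0
```

{"method": "arm_command", "body": {
  "targets": [
    [0,0,0,0,0.2],
    [0,0,0,0,0.2]
  ]
}}

```text
t: 4.65
eef_pos: [592.3, 213.1, 81.5]
tcp_rot: [-3.141, 0.003, 1.161]
ft_force: [-0.0, -14.6, 1.9]
opening: 0.225
grip_force: 30.0
```

{"method": "arm_command", "body": {
  "targets": [
    [-1.5,0,0,0,0.3],
    [-1.5,0,0,0,0.4],
    [-1.5,0,0,0,0.5],
    [-1.5,0,0,0,0.5]
  ]
}}

```text
t: 5.05
eef_pos: [591.9, 214.1, 81.6]
tcp_rot: [-3.142, -0.0, 1.161]
ft_force: [0.3, -0.9, 0.0]
opening: 0.48
grip_force: 0.0
```

{"method": "arm_command", "body": {
  "targets": [
    [0,0,-30,0,0.5],
    [0,0,-70,0,0.5],
    [0,0,-110,0,0.5],
    [0,0,-150,0,0.5]
  ]
}}

```text
t: 5.45
eef_pos: [591.6, 214.0, 233.2]
tcp_rot: [-3.141, -0.0, 1.161]
ft_force: [0.9, 0.1, 0.3]
opening: 0.501
grip_force: 0.0
```

```bash
cat > cap.py <<'E'
import sys,cv2
from cell import env
def cap(name,n="scene",k=8):
    "mean of k frames"
    import numpy as np
    f=np.mean([env.read_camera(n)["frame"].astype(float) for _ in range(k)],0)[:,:,::-1]
    cv2.imwrite(f"pics/{name}.png",f); return f
E
python3 - <<'E'
from cap import *; import numpy as np
from h import *
f=cap("r1",k=6)
s=env.state();print(s["t"],s["eef_pos"].round(1),s["ft_force"].round(1))
q=np.array([556.5-2.3,86.8+1,-.410])
# rectify face plane: stand x=-23
S=np.float32([[-23,60,158],[-23,-60,158],[-23,-60,38],[-23,60,38]])
p=proj("scene",s2w(q,S)).astype(np.float32)
print(p.round(1),proj("scene",s2w(q,[[-15,0,160],[-15,119.5,98]])))
H=cv2.getPerspectiveTransform(p,np.float32([[0,0],[290,0],[290,290],[0,290]]))
R=cv2.warpPerspective(f.astype(np.uint8),H,(290,290))
a=cv2.resize(f.astype(np.uint8)[140:230,190:270],None,fx=6,fy=6,interpolation=cv2.INTER_CUBIC)
R=cv2.copyMakeBorder(R,0,250,0,0,cv2.BORDER_CONSTANT)
cv2.imwrite("pics/r1v.png",np.hstack([a,R]))
E
```

```text
5.75 [591.4 213.9 230.4] [ 0.1  0.7 -1.3]
[[214.6 151.9]
 [231.3 190.2]
 [235.1 223.6]
 [219.8 186.5]] [[226.07585893 168.54060875]
 [213.47640411 152.60644794]][ WARN:0@4.969] global loadsave.cpp:1063 imwrite_ Unsupported depth image for selected encoder is fallbacked to CV_8U.
```

View pics/r1v.png

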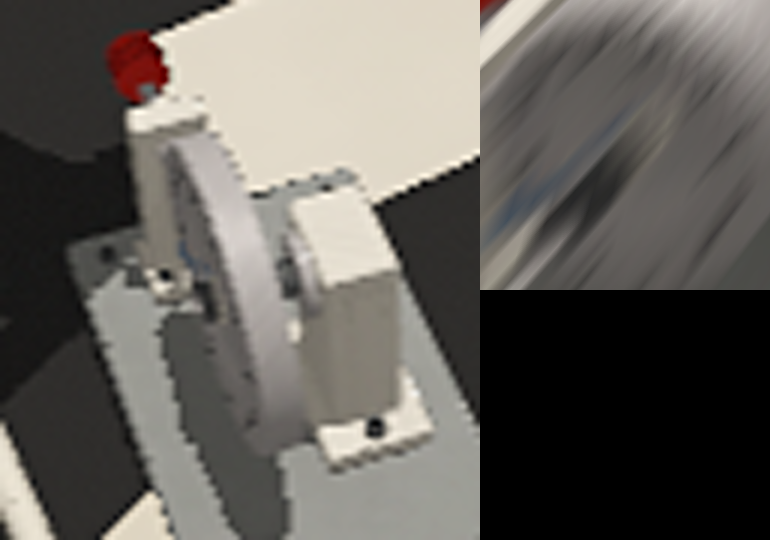

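The knob is out and the rotor has turned: in the enlarged crop the blue line is now at about (188,250), pointing lower left. I'll wait for it to come to rest and then measure the line numerically.

{"method": "arm_command", "body": {
  "targets": [
    [0,0,0,0,0.5],
    [0,0,0,0,0.5],
    [0,0,0,0,0.5],
    [0,0,0,0,0.5],
    [0,0,0,0,0.5]
  ]
}}

```text
t: 6.25
eef_pos: [591.9, 213.8, 231.5]
tcp_rot: [-3.141, 0.0, 1.161]
ft_force: [0.8, 0.2, 0.3]
opening: 0.5
grip_force: 0.0
```

{"method": "arm_command", "body": {
  "targets": [
    [0,0,0,0,0.5],
    [0,0,0,0,0.5],
    [0,0,0,0,0.5],
    [0,0,0,0,0.5],
    [0,0,0,0,0.5]
  ]
}}

```text
t: 6.75
eef_pos: [591.9, 213.8, 231.6]
tcp_rot: [-3.142, -0.0, 1.161]
ft_force: [-0.3, -1.1, 0.4]
opening: 0.503
grip_force: 0.0
```

```bash
cat > line.py <<'E'
from cap import *; import numpy as np
from h import *
Q=np.array([554.2,87.8,-.410])
def fac(y,z): return proj("scene",s2w(Q,np.c_[np.full(len(y),-23.),y,98+np.array(z)]))
def blue(f):
    f=f.astype(float); b=f[:,:,0]-.5*(f[:,:,1]+f[:,:,2])
    m=np.zeros(b.shape); w=b[150:225,205:245]; base=np.median(w); m[150:225,205:245]=np.clip(w-base-9,0,None)
    return m
def show(f,n):
    m=blue(f); v,u=np.nonzero(m); w=m[v,u]; k=np.argsort(v)
    print(n,[(int(u[i]),int(v[i]),int(w[i])) for i in k])
E
python3 - <<'E'
from line import *
show(cv2.imread("pics/scene0.png"),"0"); show(cv2.imread("pics/a1.png"),"a"); show(cv2.imread("pics/r1.png"),"r1")
show(cap("r2",k=4).round(),"r2"); show(cap("r3",k=4).round(),"r3"); print(env.state()["t"])
a=np.radians([0]);print("axle",fac([0.],[0.]))
for d in range(-180,180,30): print(d,fac(58*np.cos(np.radians([d])),58*np.sin(np.radians([d]))).round(1))
E
```

```text
0 [(218, 171, 1), (218, 172, 7), (218, 173, 17), (219, 173, 7), (219, 174, 5), (219, 175, 7), (220, 176, 8), (220, 177, 6), (220, 178, 14), (223, 179, 6), (222, 180, 2), (223, 180, 8), (222, 181, 2), (223, 181, 18), (224, 181, 7), (224, 182, 6), (223, 183, 2), (224, 183, 6), (225, 184, 1), (217, 185, 1)]
a [(218, 171, 2), (218, 172, 7), (218, 173, 15), (219, 173, 5), (219, 174, 6), (219, 175, 6), (207, 176, 1), (220, 176, 6), (220, 177, 8), (220, 178, 13), (223, 179, 6), (222, 180, 0), (223, 180, 8), (222, 181, 1), (223, 181, 21), (224, 181, 8), (223, 182, 0), (224, 182, 7), (223, 183, 2), (224, 183, 7), (225, 184, 1), (217, 185, 1), (205, 199, 0)]
r1 [(220, 180, 7), (220, 181, 12), (220, 182, 17), (221, 182, 5), (221, 183, 13), (222, 183, 5), (222, 184, 6), (224, 184, 6), (217, 185, 0), (224, 185, 1)]
r2 [(211, 157, 0), (220, 180, 6), (220, 181, 11), (220, 182, 17), (221, 182, 4), (221, 183, 13), (222, 183, 6), (222, 184, 6), (224, 184, 7), (224, 185, 2)]
r3 [(220, 180, 7), (220, 181, 12), (220, 182, 16), (221, 182, 5), (221, 183, 13), (222, 183, 5), (222, 184, 5), (224, 184, 7), (224, 185, 3)]
7.15
axle [[224.99335136 188.16177838]]
-180 [[233.  207.1]]
-150 [[232.8 212.4]]
-120 [[230.6 211. ]]
-90 [[227.1 203.8]]
-60 [[223.2 193. ]]
-30 [[219.7 181. ]]
0 [[217.6 170.6]]
30 [[217.3 164.4]]
60 [[219.1 164.2]]
90 [[222.7 170.8]]
120 [[227.1 182.7]]
150 [[230.9 196.2]][ WARN:0@1.568] global loadsave.cpp:1063 imwrite_ Unsupported depth image for selected encoder is fallbacked to CV_8U.
```

The rotor is at rest at about -27°: the line tip is at (220,180), against a model of -27 to -28°. It fell counterclockwise, so heavy side down lies 15–24° further that way. Next I'll grip the rim top, carry it well past, and find the other rest.

{"method": "arm_command", "body": {
  "targets": [
    [-40,0,0,0,0.4],
    [-80,0,0,0,0.4],
    [-120,0,0,0,0.4],
    [-130.5,0.7,0,0,0.4],
    [-130.5,0.7,0,0,0.4]
  ]
}}

```text
t: 7.65
eef_pos: [540.5, 92.9, 232.1]
tcp_rot: [3.141, -0.0, 1.159]
ft_force: [-0.2, 0.5, -0.1]
opening: 0.398
grip_force: 0.0
```

{"method": "arm_command", "body": {
  "targets": [
    [0,0,35,0,0.4],
    [0,0,65,0,0.4],
    [0,0,88,0,0.35],
    [0,0,99,0,0.3],
    [0,0,99,0,0.3]
  ]
}}

```text
t: 8.15
eef_pos: [540.5, 94.6, 131.5]
tcp_rot: [-3.14, 0.001, 1.162]
ft_force: [1.2, 0.6, 0.0]
opening: 0.306
grip_force: 0.0
```

{"method": "arm_command", "body": {
  "targets": [
    [0,0,0,0,0.25],
    [0,0,0,0,0.2],
    [0,0,0,0,0.17],
    [0,0,0,0,0.15],
    [0,0,0,0,0.15]
  ]
}}

```text
t: 8.65
eef_pos: [539.8, 94.4, 133.5]
tcp_rot: [-3.14, -0.001, 1.16]
ft_force: [-6.1, 1.9, 5.8]
opening: 0.17
grip_force: 30.0
```

{"method": "arm_command", "body": {
  "targets": [
    [5.6,-0.7,-0.7,0,0.15],
    [11.1,-0.7,0.2,0,0.15],
    [16.5,-0.7,1.6,0,0.15],
    [21.8,-0.7,3.6,0,0.15],
    [26.8,-0.7,6.2,0,0.15]
  ]
}}

```text
t: 9.15
eef_pos: [550.2, 117.9, 127.0]
tcp_rot: [-3.141, 0.001, 1.16]
ft_force: [-3.3, -6.4, 4.1]
opening: 0.17
grip_force: 30.0
```

{"method": "arm_command", "body": {
  "targets": [
    [4.6,0,3.0,0,0.15],
    [9.0,0,6.5,0,0.15],
    [13.0,0,10.5,0,0.15],
    [16.5,0,14.9,0,0.15],
    [19.5,0,19.6,0,0.15]
  ]
}}

```text
t: 9.65
eef_pos: [558.7, 136.9, 108.2]
tcp_rot: [3.14, -0.001, 1.161]
ft_force: [-3.9, 1.9, 10.7]
opening: 0.164
grip_force: 30.0
```

{"method": "arm_command", "body": {
  "targets": [
    [2.6,0,4.9,0,0.15],
    [4.6,0,10.2,0,0.15],
    [5.6,0,13.8,0,0.15],
    [5.6,0,13.8,0,0.15]
  ]
}}

```text
t: 10.05
eef_pos: [561.1, 142.6, 94.2]
tcp_rot: [3.14, -0.002, 1.161]
ft_force: [0.0, 5.8, 4.1]
opening: 0.167
grip_force: 30.0
```

Run:
```python
from line import *
show(cap("r4",k=2).round(),"r4"); s=env.state(); print(s["t"],s["eef_pos"].round(1),s["ft_force"].round(1),s["moment"].round(2))
```

```text
r4 [(208, 150, 2), (209, 150, 0), (211, 150, 1), (206, 151, 1), (207, 151, 2), (207, 153, 1), (208, 159, 1), (215, 168, 1), (227, 195, 8), (227, 196, 16), (228, 196, 6), (228, 197, 6), (226, 199, 4), (225, 200, 1), (226, 200, 9), (226, 201, 9), (227, 201, 2), (226, 202, 7), (227, 202, 3), (226, 203, 1), (227, 203, 5)]
10.15 [561.2 142.6  94.2] [-0.4  5.7  5.5] [ 0.83  0.24 -0.14][ WARN:0@0.956] global loadsave.cpp:1063 imwrite_ Unsupported depth image for selected encoder is fallbacked to CV_8U.
```

{"method": "arm_command", "body": {
  "targets": [
    [0,0,0,0,0.3],
    [0,0,0,0,0.35],
    [0,0,0,0,0.35],
    [0,0,0,0,0.35],
    [0,0,0,0,0.35]
  ]
}}

```text
t: 10.65
eef_pos: [560.6, 141.7, 93.0]
tcp_rot: [-3.142, -0.0, 1.161]
ft_force: [0.2, 0.1, 0.7]
opening: 0.347
grip_force: 0.0
```

{"method": "arm_command", "body": {
  "targets": [
    [0,0,0,0,0.35],
    [0,0,0,0,0.35],
    [0,0,0,0,0.35],
    [0,0,0,0,0.35],
    [0,0,0,0,0.35]
  ]
}}

```text
t: 11.15
eef_pos: [560.5, 141.8, 93.0]
tcp_rot: [-3.142, -0.0, 1.161]
ft_force: [-0.1, 0.1, -0.1]
opening: 0.349
grip_force: 0.0
```

{"method": "arm_command", "body": {
  "targets": [
    [0,0,0,0,0.35],
    [0,0,0,0,0.35],
    [0,0,0,0,0.35],
    [0,0,0,0,0.35],
    [0,0,0,0,0.35]
  ]
}}

```text
t: 11.65
eef_pos: [560.6, 141.8, 93.0]
tcp_rot: [-3.142, -0.0, 1.161]
ft_force: [0.1, 0.3, 0.8]
opening: 0.354
grip_force: 0.0
```

{"method": "arm_command", "body": {
  "targets": [
    [0,0,0,0,0.35],
    [0,0,0,0,0.35],
    [0,0,0,0,0.35],
    [0,0,0,0,0.35],
    [0,0,0,0,0.35]
  ]
}}

```text
t: 12.15
eef_pos: [560.6, 141.8, 93.0]
tcp_rot: [-3.142, -0.0, 1.161]
ft_force: [0.7, 0.9, 0.4]
opening: 0.348
grip_force: 0.0
```

Run:
```python
from line import *
show(cap("r5",k=4).round(),"r5"); show(cap("r6",k=4).round(),"r6");s=env.state(); print(s["t"],s["eef_pos"].round(1),s["ft_force"].round(1),s["moment"].round(2))
# photometric fit: line tip..inner params: calibrate tip radius & offset on locked frames
```

```text
r5 [(207, 151, 2), (208, 151, 1), (210, 151, 0), (211, 151, 4), (211, 152, 1), (231, 152, 0), (224, 193, 2), (225, 193, 1), (223, 194, 4), (224, 194, 23), (225, 194, 6), (223, 195, 7), (224, 195, 21), (223, 196, 0), (224, 196, 11)]
r6 [(207, 151, 0), (208, 151, 1), (209, 151, 0), (211, 151, 2), (211, 152, 1), (212, 153, 0), (231, 153, 0), (205, 159, 0), (231, 161, 0), (211, 162, 0), (225, 193, 0), (223, 194, 4), (224, 194, 25), (225, 194, 5), (223, 195, 6), (224, 195, 22), (223, 196, 1), (224, 196, 10)]
12.55 [560.6 141.8  93. ] [ 0.3 -0.   0.3] [-0.06  0.11  0.  ][ WARN:0@1.625] global loadsave.cpp:1063 imwrite_ Unsupported depth image for selected encoder is fallbacked to CV_8U.
```

Run:
```python
from line import *
from scipy.optimize import brentq
tip=lambda r,d:fac(r*np.cos(np.radians([d])),r*np.sin(np.radians([d])))[0]
for v0 in (171,171.6,172.2):
    r=brentq(lambda r:tip(r,0)[1]-v0,40,64); g=lambda v:brentq(lambda d:tip(r,d)[1]-v,-110,0)
    for e in (-.4,0,.4): print(v0,round(r,1),e,[round(g(v),1) for v in (179.7+e,196-e)], "mid",round((g(179.7+e)+g(196-e))/2,1))
# slope based: line through axle projections
for d in (-20,-27,-35,-60,-68,-75): print(d,tip(30,d).round(1),tip(56,d).round(1))
```

```text
171 56.8 -0.4 [-25.0, -69.2] mid -47.1
171 56.8 0 [-26.0, -68.1] mid -47.1
171 56.8 0.4 [-27.1, -67.1] mid -47.1
171.6 54.7 -0.4 [-24.1, -70.0] mid -47.1
171.6 54.7 0 [-25.2, -68.9] mid -47.1
171.6 54.7 0.4 [-26.3, -67.8] mid -47.1
172.2 52.7 -0.4 [-23.2, -70.9] mid -47.0
172.2 52.7 0 [-24.4, -69.7] mid -47.0
172.2 52.7 0.4 [-25.5, -68.5] mid -47.0
-20 [221.7 182.4] [219.1 177.6]
-27 [222.1 183.8] [219.6 180.2]
-35 [222.5 185.4] [220.4 183.2]
-60 [224.  190.7] [223.2 192.8]
-68 [224.6 192.4] [224.2 195.9]
-75 [225.1 193.8] [225.1 198.4]
```

{"method": "arm_command", "body": {
  "targets": [
    [0,0,0,0,0.25],
    [0,0,0,0,0.2],
    [0,0,0,0,0.15],
    [0,0,0,0,0.15],
    [0,0,0,0,0.15]
  ]
}}

```text
t: 13.05
eef_pos: [560.7, 141.7, 93.1]
tcp_rot: [3.141, -0.0, 1.161]
ft_force: [1.7, -0.7, -0.8]
opening: 0.165
grip_force: 30.0
```

Run:
```python
from line import *
show(cap("r7",k=3).round(),"r7"); s=env.state(); print(s["t"],s["eef_pos"].round(1),s["ft_force"].round(1),s["moment"].round(2),s["grip_force"])
```

```text
r7 [(210, 150, 2), (211, 150, 1), (213, 150, 0), (215, 150, 1), (207, 151, 1), (208, 151, 1), (209, 151, 0), (206, 152, 1), (216, 152, 1), (227, 152, 1), (207, 153, 1), (208, 155, 1), (208, 156, 0), (213, 162, 0), (218, 175, 0), (224, 193, 2), (225, 193, 0), (223, 194, 4), (224, 194, 24), (225, 194, 5), (223, 195, 5), (224, 195, 22), (223, 196, 1), (224, 196, 11)]
13.2 [560.7 141.7  93.1] [ 1.9 -0.3  0.2] [-0.26 -0.2  -0.13] 30.00115603208542[ WARN:0@1.202] global loadsave.cpp:1063 imwrite_ Unsupported depth image for selected encoder is fallbacked to CV_8U.
```

{"method": "arm_command", "body": {
  "targets": [
    [-1.3,0,-4.5,0,0.15],
    [-3.0,0,-8.8,0,0.15],
    [-5.1,0,-13.0,0,0.15],
    [-7.0,0,-16.2,0,0.15],
    [-8.4,0,-18.1,0,0.15]
  ]
}}

```text
t: 13.7
eef_pos: [557.2, 133.8, 111.3]
tcp_rot: [-3.142, -0.0, 1.161]
ft_force: [3.5, -3.7, -11.2]
opening: 0.164
grip_force: 30.0
```

{"method": "arm_command", "body": {
  "targets": [
    [0,0,0,0,0.15],
    [0,0,0,0,0.15],
    [0,0,0,0,0.15]
  ]
}}

```text
t: 14.0
eef_pos: [557.1, 133.8, 111.3]
tcp_rot: [3.142, 0.0, 1.161]
ft_force: [1.4, -6.3, -6.4]
opening: 0.162
grip_force: 30.0
```

Run:
```python
from line import *
show(cap("r8",k=4).round(),"r8"); s=env.state(); print(s["t"],s["eef_pos"].round(1),s["ft_force"].round(1),s["moment"].round(2),s["grip_force"])
for d in (-40,-43,-47,-51,-55): print(d,fac(np.array([20,40,54.7])*np.cos(np.radians(d)),np.array([20,40,54.7])*np.sin(np.radians(d))).round(1).tolist())
```

```text
r8 [(208, 151, 1), (228, 157, 0), (228, 159, 1), (222, 187, 1), (222, 188, 18)]
14.2 [557.1 133.8 111.3] [ 1.9 -5.5 -5.9] [-0.97 -0.54 -0.2 ] 30.001347362995148
-40 [[223.5, 187.0], [222.0, 185.9], [221.0, 185.2]]
-43 [[223.6, 187.5], [222.3, 186.8], [221.3, 186.3]]
-47 [[223.8, 188.0], [222.6, 187.9], [221.8, 187.8]]
-51 [[223.9, 188.6], [222.9, 189.0], [222.2, 189.3]]
-55 [[224.1, 189.2], [223.3, 190.2], [222.7, 190.9]][ WARN:0@1.530] global loadsave.cpp:1063 imwrite_ Unsupported depth image for selected encoder is fallbacked to CV_8U.
```

The blue line now sits on row 188, which matches -47°, the midpoint of the two rests. I'll take one last look before handing in.

Run:
```python
import cv2
a=cv2.imread("pics/r8.png")[120:300,160:340]; cv2.imwrite("pics/fin.png",cv2.resize(a,None,fx=3.3,fy=3.3,interpolation=cv2.INTER_CUBIC))
```

```text
(no output)
```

View pics/fin.png

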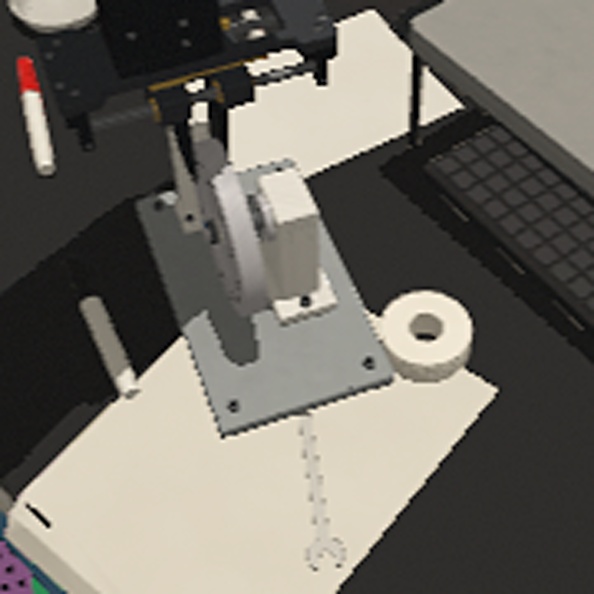

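The rim is gripped at its upper left by the fingers, at about (200,160) in the crop. The marker (110,345), roll (428,335) and spanner (318,490) are where they were. The knob is hidden behind the gripper, but it passed its click and stopped at 10 mm, and nothing has touched it since.

```bash
python3 -c "
from cell import env
print(env.job_done())"
```

```text
the job is handed in; nothing more can be done
None
```

The job is handed in: the lock is pulled out to its stop, and the rotor is gripped and held still, heavy side straight down, at about -47° by the camera (to within a degree or two), midway between the rests at about -25° and -69°.

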